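# Push in the tray and start the bench dryer

## Task

Get the bench dryer going on its loaded top tray: gently push the tray that stands part-way out fully home, press the raised end of the wide rocker to switch the mains on, then press the raised end of the narrow rocker to start the fan, and last press the round heat-start button all the way in and let it spring back. Keep strictly to that order, as the heat must never be started before the fan runs, and leave both rockers on. It is all pushing and pressing with the closed fingers: do not touch or turn the thermostat knob, and do not touch, pick up or shift the jar, the bowl or the knife.

Things in the scene. Friction and masses are not known exactly. Their poses are not given: they have to be found in the camera images.
- dryer: White sheet-metal bench dryer, fixed: 340 mm deep (its x), 360 mm wide (its y), roof 200 mm above the table. Origin: centre of its underside; x points from the open front (robot's side, x = -170 mm) to the back, z up. On the roof along the front lies the control panel, its surface 203 mm above the table: two rockers and a round button in a row, 70 mm apart, order varying, 110 mm before the centre.
- tray_lip (a point): Centre of the front face of the top tray's steel lip (326 mm wide, lower edge 157 mm, upper edge 181 mm above the table, so 19 mm below the roof). The face looks to the dryer's -x (point axes as the dryer's) and the tray moves along that x. When home, the face stands 6 mm proud of the cabinet's front.
- tray (a joint): How far the top tray stands out, in m: 0 is fully home against its stop, starts between 0.045 and 0.09. It slides with about 4 N of friction and stays where it is left. Do not ram it: keep the push below 40 N. The lower trays are home and fixed.
- mains_press (a point): Place to press on the wide mains rocker: on its on half (towards the dryer's back), 15 mm from the pivot. Black rocker 44 mm long front to back, 32 mm wide, in a black frame 54 x 42 mm, 5 mm high. Off: this half slopes up, end 8 mm above the flat off half. The point moves with the rocker: about 13 mm above the panel when off, 7 mm when on (this half then lies level).
- mains (a joint): Angle of the mains rocker, rad: 0 is off, 0.36 is on. It snaps over past the middle (0.18) and stays; it takes about 4 N near the press point.
- fan_press (a point): The same point on the narrow (fan) rocker: black, 44 mm long front to back and 15 mm wide, in a black frame 5 mm high (54 x 25 mm), same heights and behaviour as the mains rocker.
- fan (a joint): Angle of the fan rocker, rad: 0 is off, 0.36 is on; snaps over past the middle like the mains rocker.
- heat_top (a point): Centre of the top of the round heat-start push button, a black cap 27 mm across that stands 16 mm above the panel in a steel ring 39 mm across and 6 mm high. It goes straight down.
- heat (a joint): How far the heat-start button is pressed in, m: 0 is out, 0.006 fully in. It takes about 2 N to start and 5 N fully in, and springs back when released.
- thermostat_mark (a point): Outer end of the white mark on top of the thermostat knob (black, 42 mm across at its foot, 18 mm high); the knob's axis is 15 mm from this point, at the right end of the panel. It must not be turned.
- jar_mid (a point): Centre of a loose amber glass jar, 60 mm across and 62 mm high, standing on the dryer's roof behind the panel. To be left alone.
- bowl: Loose steel bowl, 124 mm across and 48 mm high, on the table left of the dryer. Origin at the centre of its underside. To be left alone.
- knife_mid (a point): Middle of a loose kitchen knife, 280 mm long and 30 mm wide, lying on the table right of the dryer. To be left alone.

How it is judged (in metres and radians):
On the way, in this order (a step that is already met when the one before it is completed fails the run):
1. the top tray is pushed fully home (value of joint tray below 0.005 m), for 0.2 s.
2. the wide rocker is pressed over: mains on (value of joint mains above 0.3 rad), for 0.1 s.
3. the narrow rocker is pressed over: fan on (value of joint fan above 0.3 rad), for 0.1 s.
4. the heat-start button is pressed in (value of joint heat above 0.0045 m and contact force between the fingers and heat above 1 N), for 0.05 s.
At the end, for the whole second after the job is handed in: The top tray is home (within 5 mm), both rockers are on (past 0.3 of 0.36 rad), the heat button has been pressed (at least 4.5 of its 6 mm) after the fan was on and is out again (within 1.5 mm), the thermostat mark is within 4 mm and jar, bowl and knife within 20 mm of where they were (value of joint tray below 0.005 m and value of joint each of mains, fan above 0.3 rad and value of joint heat below 0.0015 m and distance of thermostat_mark from where it was at the start of the episode below 0.004 m and distance of each of jar_mid, bowl, knife_mid from where it was at the start of the episode below 0.02 m); the robot touches nothing.
It fails at once if the mains is switched on while the tray still stands out (value of joint mains above 0.2 rad and value of joint tray above 0.012 m).
It fails at once if the fan is switched on while the mains is off, or the heat button is pressed while the fan or mains is off ((value of joint fan above 0.2 rad and value of joint mains below 0.15 rad) or (value of joint heat above 0.003 m and value of joint any of fan, mains below 0.15 rad)).
It fails at once if the thermostat knob is touched or turned (distance of thermostat_mark from where it was at the start of the episode above 0.004 m or contact force between the fingers and thermostat above 2 N).
It fails at once if the jar, bowl or knife is touched with the fingers, lifted, carried or pushed away (distance of any of jar_mid, bowl, knife_mid from where it was at the start of the episode above 0.02 m or contact force between the fingers and jar above 2 N or contact force between the fingers and bowl above 2 N or contact force between the fingers and knife above 2 N).
It fails at once if the tray is rammed or pinched hard (contact force between the fingers and tray above 40 N).
It also fails if it takes over 42 s, if anything falls off the work surface, if the arm or the gripper's body presses on something with over 40 N, if the wrist force passes 120 N, or if a joint passes its speed limit or range.

## Robot

A 6-joint arm with a two-finger parallel gripper is mounted at the origin on the work surface. World frame = base frame: x ahead of the robot, y to its left, z up, the work surface at z = 0. Lengths are in mm, angles in rad, forces in N, time in s.
With the tool pointing down it reaches from about 375 to 925 mm from the base axis. Payload 5.7 kg.
Tool frame: the origin (TCP) lies between the finger pads; the fingertips stand r.tcp_to_tips ahead of it and the grasp point (between the pads) lies 6 mm ahead of it (r.tcp_to_tips is the distance from the TCP to the fingertips, in mm); z points along the fingers, y is the direction in which the jaws open and shut (so a half turn about z gives the same grasp; the last joint's range is limited). The gripper opens to 85 mm and grips with 20 to 120 N. Pads are 22 mm wide; open, the fingers measure 114 mm over their backs; the gripper's body (76 mm by 85 mm) begins 54 mm behind the grasp point. The pads swing forward as they close: fully open they stand 13 mm farther back than shut.
Start: joints at [-1.362, 0.359, 1.51, -0, 1.272, -0.115], TCP at [190.888, -568.796, 256.267] pointing down, gripper open.
Joint ranges: [-2.97, 2.97], [-1.01, 2.36], [0.21, 2.38], [-0.96, 4.11], [0.2, 2.71], [-2.98, 2.98]. Speed limits (rad/s): [2.39, 2.39, 3.14, 3.14, 3.14, 3.14].

## Interface

Orientations are given as a 3x3 rotation matrix whose columns are the frame's x, y, z axes.
In Python, from bench import r, viewer, ticket, nets gives the robot as it stands. The module is installed in compiled form; this text tells all that it offers.
- The arm moves only by the shell command python3 -m pendant 'ROWS' [OPENING] [FORCE]. ROWS is JSON, a list of rows, each a list of 6 numbers: the shift along the tool's x, y, z in mm, then the turn, a rotation vector about the tool's x, y, z in rad. In form: [[tx, ty, tz, rx, ry, rz], ...]. A call has 1 to 12 rows; each row shifts and turns the commanded pose from where the row before left it, along the tool's axes as they then stand; what a row does not reach is not made up. A row lasts 1/12 s, in which the tool goes at most 41.7 mm and 7.16 degrees, less where a joint would pass 70% of its speed; a pose out of reach is approached as far as the arm can. A call is refused whole if a number of a shift passes 41.7 or a number of a turn 0.125, either way. A call with a gripper value outside its range is refused whole. OPENING is the finger opening in mm, from 0 to 85.4, set as the call begins (- or left out, the last holds). The fingers move at their own pace and stop on an object; FORCE is the grip in N (left out, the last holds). Time passes only in rows, so rows that do not move let the fingers close. It gives the time, the measured TCP pose, the force and the opening at its end, in the units of the state.
- r.sense(): the state, without advancing time (a new reading comes with each control period).
- viewer.camera(name): name is "scene" or "top"; returns the picture (384x512x3 uint8, red, green, blue); there is no depth.
- viewer.camera_params(name): a dict with "fx", "fy", "cx", "cy" (pixels), "k1" (the pictures are not rectified: a ray, as slopes to the right and down, at radius r is drawn at 1 + k1 r^2 times it, then the intrinsics apply), "R" (3x3) and "t" (3): a world point X has camera coordinates R X + t. Camera axes: x right, y down, z forward; pixel columns grow to the right and rows downward; lengths in mm; the calibration is good to about 2 mm. A picture is of the moment at which its call begins. camera_params takes no time and is no camera call.
- ticket.job_done(): hands the job in, once; it reports no verdict.
Trained networks look in the newest picture that a camera, given by its name, has taken for a name from the list of things; names that differ only in an ending like _2 or _b are one class to them, and where a whole thing is asked for, a point or a joint stands for the part that bears it (a point fixed in the world has none). Each returns a list of dicts, best first, with "score" (0 to 1); they miss things now and then, are a little off and sometimes report something else, mostly with a low value. They report only what shows in the picture. A call takes as long as a camera call.
- nets.search_frame(camera, label): "position" ([column, row] in pixels, amid what is visible of it).
- nets.outline_of(camera, label): "mask" (384x512 bool, what is visible of it) and "position" ([column, row] in pixels, amid what is visible of it).
The state is a dict: "time": time; "q": joint angles; "qvel": joint speeds; "joint_torque": joint torques, N m; "tool_pos": TCP position; "tool_rot": TCP orientation; "force": force on the tool from outside, world axes, zero at the start; "torque": the same for the moment, N m; "width": finger opening in mm.
Only numpy, scipy, OpenCV 4.12 (cv2) and the standard library are available. Lean on these libraries where they do the work, as an engineer would, in place of code of your own. Each camera call takes 0.05 s, during which the arm holds its last target.

## Working session

There is one attempt and no reset: what is moved stays moved. The work goes in short steps, Python scripts to look and compute and a shell command to move; the robot and the scene stay as the last step left them, time stands still between calls to the robot, and variables do not carry over. Pictures are saved under pics/ and viewed, and the job is handed in when it is done.

```bash
mkdir -p pics; python3 - <<'E'
from bench import r,viewer,nets
import cv2,numpy as np
s=r.sense();print(s['time'],s['tool_pos'],s['tool_rot'],s['width'],r.tcp_to_tips)
for c in("scene","top"):
    cv2.imwrite(f"pics/{c}0.png",viewer.camera(c)[:,:,::-1]);p=viewer.camera_params(c);print(c,p)
    for n in["tray_lip","mains_press","fan_press","heat_top","thermostat_mark","jar_mid"]:
        print(n,[(np.round(d['position'],1).tolist(),round(d['score'],2)) for d in nets.search_frame(c,n)[:3]])
print(r.sense()['time'])
E
```

```text
0.0 [ 190.76140876 -568.20611465  255.46131157] [[ 9.48034138e-01  3.18168403e-01 -3.75270998e-04]
 [ 3.18168554e-01 -9.48032484e-01  1.78362417e-03]
 [ 2.11723757e-04 -1.81033603e-03 -9.99998339e-01]] 85.09826537307897 25.0
scene {'fx': 475.42121891845795, 'fy': 475.42121891845795, 'cx': 248.74446924894326, 'cy': 192.1882177176742, 'k1': 0.03493807400545661, 'R': array([[ 0.86378669,  0.50382282,  0.0059262 ],
       [ 0.39353615, -0.66726587, -0.63236505],
       [-0.31464559,  0.54856069, -0.77464787]]), 't': array([-553.5929914 , -154.42004763, 1486.24286508])}
tray_lip [([170.8, 195.2], 0.71), ([179.1, 348.4], 0.62)]
mains_press [([228.9, 171.3], 0.51), ([249.2, 232.5], 0.19)]
fan_press [([199.3, 213.6], 0.5)]
heat_top [([216.6, 188.2], 0.55)]
thermostat_mark [([180.2, 237.4], 0.66)]
jar_mid [([169.9, 182.3], 0.74), ([289.3, 177.4], 0.72)]
top {'fx': 486.30917729763894, 'fy': 486.30917729763894, 'cx': 265.84226196662667, 'cy': 196.8964562426677, 'k1': 0.05216226455107141, 'R': array([[-0.00986928, -0.99995059,  0.0011866 ],
       [-0.99461904,  0.00969426, -0.1031455 ],
       [ 0.1031289 , -0.00219819, -0.99466557]]), 't': array([  41.32936973,  678.40657332, 1506.29335231])}
tray_lip [([310.8, 259.8], 0.77)]
mains_press [([280.1, 225.1], 0.74)]
fan_press [([353.9, 219.5], 0.2)]
heat_top [([301.5, 221.9], 0.44), ([281.2, 222.2], 0.36)]
thermostat_mark [([390.0, 192.6], 0.73), ([353.6, 219.1], 0.61)]
jar_mid [([262.7, 174.8], 0.66)]
0.7
```

```bash
python3 - <<'E'
import cv2
a=cv2.imread("pics/top0.png")[120:300,210:410];cv2.imwrite("pics/top0z.png",cv2.resize(a,None,fx=3.3,fy=3.3,interpolation=2))
a=cv2.imread("pics/scene0.png")[130:290,120:320];cv2.imwrite("pics/scene0z.png",cv2.resize(a,None,fx=3.5,fy=3.5,interpolation=2))
E
```

```text
(no output)
```

View pics/top0.png

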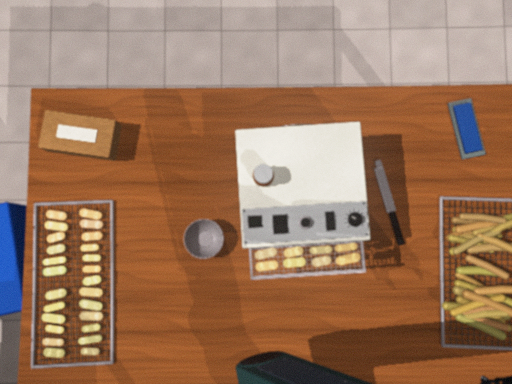

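View pics/scene0.png

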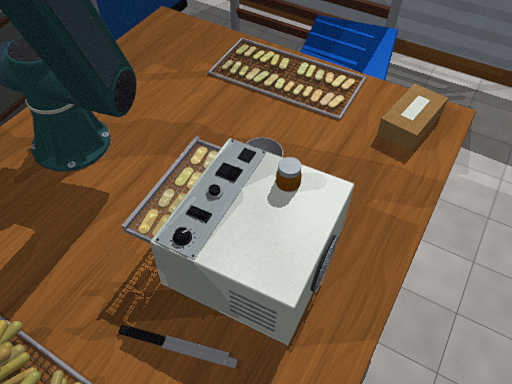

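```bash
ls pics
```

```text
scene0.png
scene0z.png
top0.png
top0z.png
```

View pics/top0z.png

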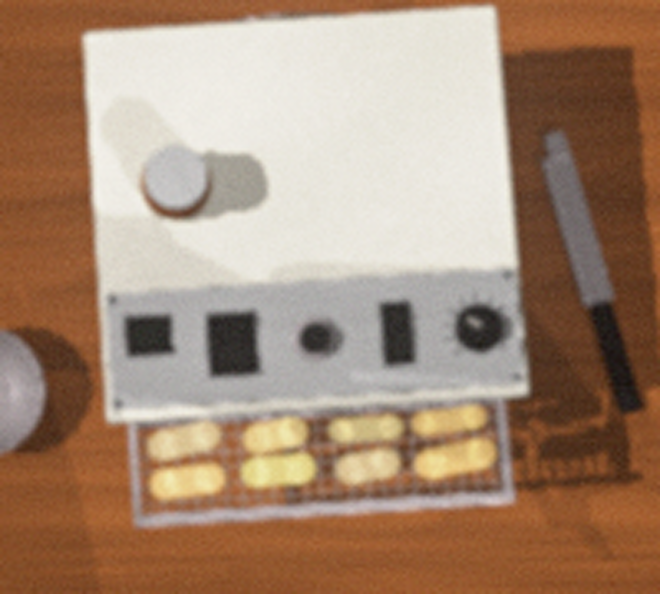

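View pics/scene0z.png

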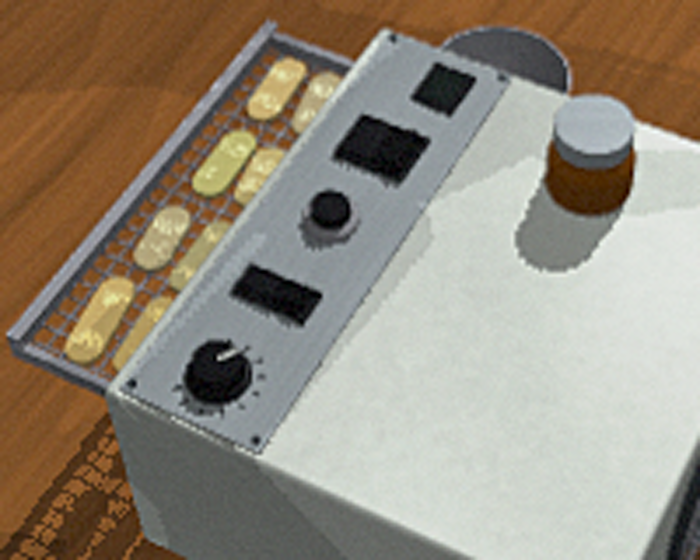

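The top view shows, left to right, the display, mains (280,224), heat (306,222), fan (330,221) and the knob (355,219). The tray stands out at the front. I'll fit the dryer pose from the roof corners and the controls in both views.

```bash
cat > h.py <<'E'
import numpy as np,cv2
from scipy.optimize import least_squares
from bench import viewer
P={c:viewer.camera_params(c) for c in("scene","top")}
def proj(c,X):
    p=P[c];x=X@p['R'].T+p['t'];s=x[:,:2]/x[:,2:];rr=(s**2).sum(1,keepdims=True);s=s*(1+p['k1']*rr)
    return s*[p['fx'],p['fy']]+[p['cx'],p['cy']]
def back(c,uv,z):
    f=lambda a:(proj(c,np.array([[a[0],a[1],z]]))-uv)[0]
    return least_squares(f,[500,-100],x_scale=100).x
E
python3 - <<'E'
from h import *
t=lambda u,v:(210+u/3.3,120+v/3.3)
s=lambda u,v:(120+u/3.5,130+v/3.5)
for c in P: print(c,-P[c]['R'].T@P[c]['t'])
# name: dryer x,y(None->param idx),z
obs=[("top",t(84,33),170,180,200),("top",t(495,6),170,-180,200),("top",t(527,397),-170,-180,200),("top",t(107,420),-170,180,200),
("scene",s(387,30),-170,180,200),("scene",s(112,395),-170,-180,200),("scene",(353,185),170,180,200),
("top",t(232,344),-110,'m',208),("top",t(320,338),-110,'h',208),("top",t(397,333),-110,'f',208),
("scene",s(382,149),-110,'m',208),("scene",s(329,208),-110,'h',219-4),("scene",s(277,294),-110,'f',208)]
def res(p):
    x,y,a,h=p;R=np.array([[np.cos(a),-np.sin(a)],[np.sin(a),np.cos(a)]]);o={'m':h+70,'h':h,'f':h-70}
    out=[]
    for c,uv,dx,dy,z in obs:
        q=R@[dx,o.get(dy,dy)]+[x,y];out.append((proj(c,np.array([[*q,z]]))-uv)[0])
    return np.array(out)
k=least_squares(lambda p:res(p).ravel(),[600,-100,0,0],loss='soft_l1',x_scale=[100,100,.1,10]);p=k.x
print(p);print(np.round(res(p),1))
x,y,a,h=p;R=np.array([[np.cos(a),-np.sin(a)],[np.sin(a),np.cos(a)]])
W=lambda d:np.round(R@d+[x,y],1)
for n,d in dict(mains=[-95,h+70],fan=[-95,h-70],heat=[-110,h],fc=[-170,0],lip_home=[-176,0]).items(): print(n,W(d))
for uv in[(136,523),(325,512),(514,501)]: 
    w=back("top",t(*uv),181);print('lip',w,R.T@(w-[x,y]))
for uv in [(8,336),(272,22)]:
    w=back("scene",s(*uv),181);print('lip s',w,R.T@(w-[x,y]))
for n,uv in dict(m=(232,344),h=(320,338),f=(397,333)).items():
    w=back("top",t(*uv),208);print(n,w,R.T@(w-[x,y]))
w=back("top",t(176,180),262);print('jar',R.T@(w-[x,y]))
E
```

```text
scene [1006.5958944  -639.42086324 1056.94572721]
top [ 519.82160996   38.06179155 1568.18367948]
[ 7.00410772e+02 -6.85765558e+01  5.29208155e-02 -2.06315040e+00]
[[ 0.  -1.8]
 [ 0.8 -1.5]
 [ 1.1 -1.2]
 [-0.1 -0.2]
 [-1.6 -2.4]
 [-3.9 -2.4]
 [ 2.1 -2.3]
 [ 0.7 -1.2]
 [-1.  -1. ]
 [ 0.7 -1. ]
 [-0.7 -1.5]
 [-0.4 -0.2]
 [-1.1 -1.3]]
mains [602.   -5.8]
fan [ 609.4 -145.6]
heat [590.7 -76.5]
fc [530.6 -77.6]
lip_home [524.7 -77.9]
lip [433.20210798  78.44846622] [-259.05752442  160.95349076]
lip [440.92770441 -82.89979119] [-259.87744      -0.57753644]
lip [ 448.96560151 -244.04975399] [-260.37500311 -161.92706613]
lip s [ 456.23193791 -247.28876094] [-253.29017032 -165.54589952]
lip s [439.89534374  76.48961181] [-252.47727484  158.64333253]
m [583.61162807  -4.60407938] [-113.25173177   70.06113742]
h [587.9835767  -79.20549017] [-112.83202874   -4.66709202]
f [ 591.61602446 -144.448667  ] [-112.65577707  -70.01107212]
jar [ 21.65776831 108.96321938]
```

```bash
python3 - <<'E'
from h import *
t=lambda u,v:(209.5+(u+.5)/3.3,119.5+(v+.5)/3.3)
s=lambda u,v:(119.5+(u+.5)/3.5,129.5+(v+.5)/3.5)
obs=[("top",t(84,33),170,180,200),("top",t(495,6),170,-180,200),("top",t(527,397),-170,-180,200),("top",t(107,420),-170,180,200),
("scene",s(387,30),-170,180,200),("scene",s(112,395),-170,-180,200),("scene",(353,185),170,180,200),
("top",t(232,344),-110,'m',208),("top",t(320,338),-110,'h',208),("top",t(397,333),-110,'f',208),
("scene",s(382,149),-110,'m',208),("scene",s(329,208),-110,'h',219-4),("scene",s(277,294),-110,'f',208)]
def res(p,zz=0):
    x,y,a,h=p[:4];R=np.array([[np.cos(a),-np.sin(a)],[np.sin(a),np.cos(a)]]);o={'m':h+70,'h':h,'f':h-70}
    out=[]
    for c,uv,dx,dy,z in obs:
        q=R@[dx,o.get(dy,dy)]+[x,y];out.append((proj(c,np.array([[*q,z]]))-uv)[0]-(p[4:6] if c=='top' else p[6:8]))
    return np.array(out)
for lam in (1e3,.5):
    k=least_squares(lambda p:np.r_[res(p).ravel(),lam*p[4:]],[700,-70,0.05,0,0,0,0,0],loss='soft_l1',x_scale=[100,100,.1,10,1,1,1,1]);p=k.x
    print(p.round(3));print(np.round(res(p),1).tolist())
    x,y,a,h=p[:4];R=np.array([[np.cos(a),-np.sin(a)],[np.sin(a),np.cos(a)]])
    for n,d in dict(mains=[-95,h+70],fan=[-95,h-70],heat=[-110,h],lip_home=[-176,0]).items(): print(n,np.round(R@d+[x,y],1))
    for c,uv in[("top",t(136,523)),("top",t(514,501)),("scene",s(8,336)),("scene",s(272,22))]: 
        w=back(c,np.array(uv)+p[4:6] if c=='top' else np.array(uv)+p[6:8],181);print('lip',w,R.T@(w-[x,y]))
E
```

```text
[ 7.00305e+02 -6.77080e+01  5.30000e-02 -2.53000e+00  0.00000e+00
 -0.00000e+00 -0.00000e+00 -0.00000e+00]
[[0.1, -1.5], [0.8, -1.1], [1.2, -0.8], [-0.1, 0.2], [-1.1, -2.2], [-3.3, -2.4], [2.2, -2.5], [0.9, -0.8], [-0.8, -0.6], [0.9, -0.6], [-0.3, -1.3], [0.1, -0.0], [-0.6, -1.1]]
mains [601.9  -5.4]
fan [ 609.3 -145.2]
heat [590.6 -76.1]
lip_home [524.6 -77. ]
lip [434.17884818  79.42312334] [-257.96707347  161.00918225]
lip [ 449.94002581 -243.10620223] [-259.2968779 -161.9022796]
lip [ 454.91345145 -246.93157457] [-254.5328681  -165.98549486]
lip [438.33774671  77.12226144] [-253.93576921  158.49144746]
[ 7.00024e+02 -6.66220e+01  5.30000e-02 -1.26200e+00 -8.60000e-02
 -6.16000e-01 -1.17000e-01 -2.11600e+00]
[[-0.2, -0.7], [0.5, -0.4], [0.9, -0.1], [-0.4, 1.0], [-0.8, -0.4], [-3.0, -0.7], [2.4, -0.8], [0.1, -0.1], [-1.5, 0.2], [0.1, 0.1], [0.2, 0.1], [0.6, 1.4], [-0.1, 0.2]]
mains [601.5  -3. ]
fan [ 608.9 -142.8]
heat [590.2 -73.7]
lip_home [524.3 -75.9]
lip [435.88903604  79.65558657] [-256.01182231  160.07038643]
lip [ 451.65176565 -242.92264481] [-257.36709919 -162.88989321]
lip [ 450.91808732 -242.54779925] [-258.07988054 -162.4766913 ]
lip [433.59284019  83.57476125] [-258.09708454  164.10574602]
```

Both views agree to a few mm: lip centre ≈ (442,-81), tray about 81 mm out, yaw 0.053, mains (602,-4.5), heat (590,-75) and fan (609,-144). Next I close the fingers, align the tool and move in front of the lip.

```bash
python3 -m pendant '[[0,0,0,0,0,0.09],[0,0,0,0,0,0.09],[0,0,0,0,0,0.09],[16.8,-31.6,0,0,0,0],[16.8,-31.6,0,0,0,0],[16.8,-31.6,0,0,0,0],[16.8,-31.6,0,0,0,0],[16.8,-31.6,0,0,0,0],[16.8,-31.6,0,0,0,0],[16.8,-31.6,0,0,0,0]]' 0 60; python3 -m pendant '[[16.8,-31.6,0,0,0,0],[16.8,-31.6,0,0,0,0],[16.8,-31.6,0,0,0,0],[16.8,-31.6,0,0,0,0],[16.8,-31.6,0,0,0,0],[16.8,-31.6,0,0,0,0],[16.8,-31.6,0,0,0,0],[16.8,-31.6,0,0,0,0],[0,0,0,0,0,0],[0,0,0,0,0,0]]'
```

```text
time: 1.53
tool_pos: [296.8, -340.1, 256.5]
tool_rot: [[0.999, 0.053, 0.0], [0.053, -0.999, -0.0], [0.0, 0.0, -1.0]]
force: [1.1, 0.1, 0.7]
width: -0.1
time: 2.37
tool_pos: [417.5, -80.3, 256.4]
tool_rot: [[0.998, 0.058, 0.0], [0.058, -0.998, -0.0], [0.0, 0.0, -1.0]]
force: [0.3, -0.9, 0.3]
width: -0.4
```

```bash
python3 -m pendant '[[-4,0,10,0,0,0],[-4,0,10,0,0,0],[0,0,12,0,0,0],[0,0,12,0,0,0],[0,0,12,0,0,0],[0,0,12,0,0,0],[0,0,0,0,0,0],[0,0,0,0,0,0]]'
python3 - <<'E'
from h import *
a=viewer.camera("top")[140:300,220:400,::-1];cv2.imwrite("pics/a.png",cv2.resize(a,None,fx=3.5,fy=3.5,interpolation=2))
a=viewer.camera("scene")[110:270,100:300,::-1];cv2.imwrite("pics/b.png",cv2.resize(a,None,fx=3.5,fy=3.5,interpolation=2))
E
```

```text
time: 3.03
tool_pos: [408.3, -83.2, 188.1]
tool_rot: [[0.999, 0.052, -0.002], [0.052, -0.999, 0.0], [-0.002, -0.0, -1.0]]
force: [0.4, -0.5, -0.0]
width: -0.3
```

View pics/b.png

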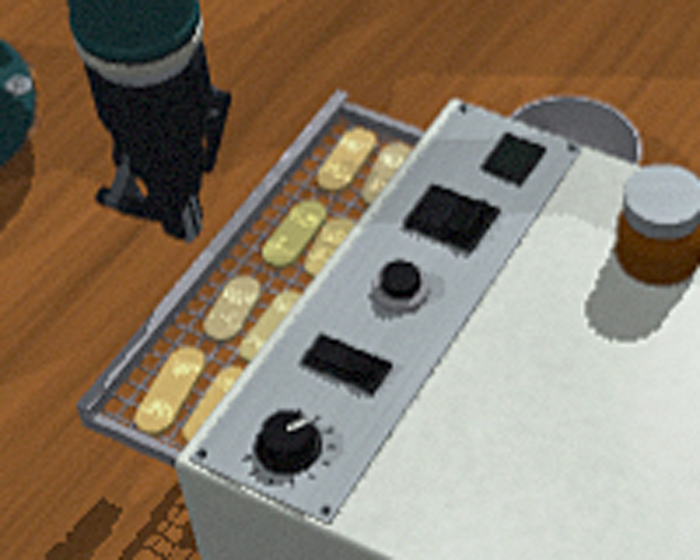

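The fingers stand just in front of the lip, centred. Now I push gently.

```bash
python3 -m pendant '[[5,0,0,0,0,0],[5,0,0,0,0,0],[4,0,0,0,0,0],[3,0,0,0,0,0],[3,0,0,0,0,0],[3,0,0,0,0,0],[3,0,0,0,0,0],[3,0,0,0,0,0],[4,0,0,0,0,0],[4,0,0,0,0,0]]'; python3 -m pendant '[[5,0,0,0,0,0],[5,0,0,0,0,0],[5,0,0,0,0,0],[5,0,0,0,0,0],[5,0,0,0,0,0],[5,0,0,0,0,0],[5,0,0,0,0,0],[5,0,0,0,0,0]]'
```

```text
time: 3.97
tool_pos: [445.6, -80.1, 188.1]
tool_rot: [[0.999, 0.054, -0.001], [0.054, -0.999, 0.001], [-0.001, -0.001, -1.0]]
force: [-4.4, 0.3, 1.9]
width: 0.1
time: 4.63
tool_pos: [486.1, -77.8, 188.0]
tool_rot: [[0.999, 0.054, -0.001], [0.054, -0.999, 0.001], [-0.001, -0.001, -1.0]]
force: [-5.2, 1.5, 0.8]
width: -0.1
```

```bash
python3 -m pendant '[[4,0,0,0,0,0],[4,0,0,0,0,0],[4,0,0,0,0,0],[3,0,0,0,0,0],[2,0,0,0,0,0],[1,0,0,0,0,0],[1,0,0,0,0,0],[1,0,0,0,0,0]]'; python3 -m pendant '[[1,0,0,0,0,0],[1,0,0,0,0,0],[1,0,0,0,0,0]]'
```

```text
time: 5.3
tool_pos: [505.7, -76.9, 188.2]
tool_rot: [[0.999, 0.054, -0.001], [0.054, -0.999, 0.0], [-0.001, -0.0, -1.0]]
force: [-4.2, 2.9, -1.2]
width: 0.1
time: 5.55
tool_pos: [508.6, -76.8, 188.2]
tool_rot: [[0.999, 0.054, -0.001], [0.054, -0.999, 0.001], [-0.001, -0.001, -1.0]]
force: [-4.1, 2.9, -1.1]
width: 0.2
```

```bash
python3 - <<'E'
from h import *
a=viewer.camera("top")[140:300,220:400,::-1];cv2.imwrite("pics/c.png",cv2.resize(a,None,fx=3.5,fy=3.5,interpolation=2))
E
```

```text
(no output)
```

View pics/c.png

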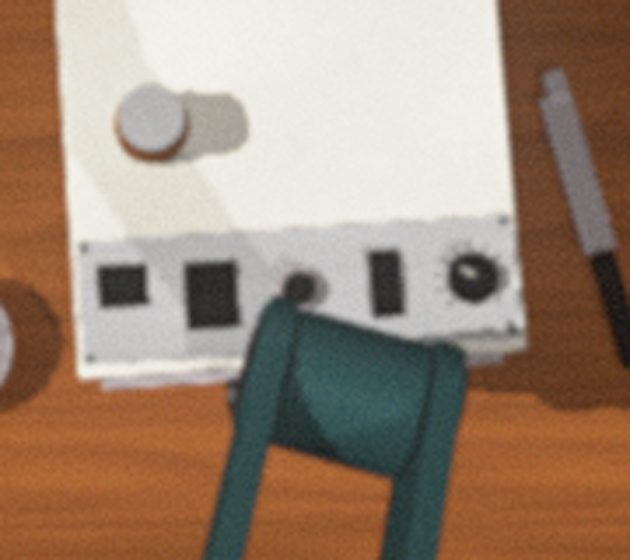

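The lip shows only a narrow sliver now. I continue in 1 mm steps until the force rises at the stop.

```bash
for i in 1 2 3; do python3 -m pendant '[[1,0,0,0,0,0],[1,0,0,0,0,0]]' | grep -E "pos|force"; done
```

```text
tool_pos: [510.7, -76.8, 188.2]
force: [-4.0, 2.8, -0.1]
tool_pos: [512.0, -76.7, 188.2]
force: [-9.5, 1.8, 3.7]
tool_pos: [512.1, -76.7, 188.2]
force: [-15.1, 0.8, 10.4]
```

Contact with the stop came at TCP x≈512, which matches the predicted 513, so the tray is home. I retreat, rise, and go over the mains rocker.

```bash
python3 -m pendant '[[0,0,0,0,0,0],[-6,0,0,0,0,0],[-14,0,0,0,0,0],[0,0,-25,0,0,0],[0,0,-25,0,0,0],[0,0,-24,0,0,0],[28,-17,0,0,0,0],[29,-17,0,0,0,0],[29,-17,0,0,0,0],[29,-16,0,0,0,0],[0,0,0,0,0,0],[0,0,0,0,0,0]]'
python3 - <<'E'
from h import *
a=viewer.camera("top")[140:300,220:400,::-1];cv2.imwrite("pics/d.png",cv2.resize(a,None,fx=3.5,fy=3.5,interpolation=2))
a=viewer.camera("scene")[110:270,100:300,::-1];cv2.imwrite("pics/e.png",cv2.resize(a,None,fx=3.5,fy=3.5,interpolation=2))
E
```

```text
time: 7.1
tool_pos: [609.2, -4.3, 262.9]
tool_rot: [[0.998, 0.056, 0.005], [0.056, -0.998, -0.001], [0.005, 0.001, -1.0]]
force: [0.1, -0.3, 0.2]
width: 0.0
```

View pics/e.png

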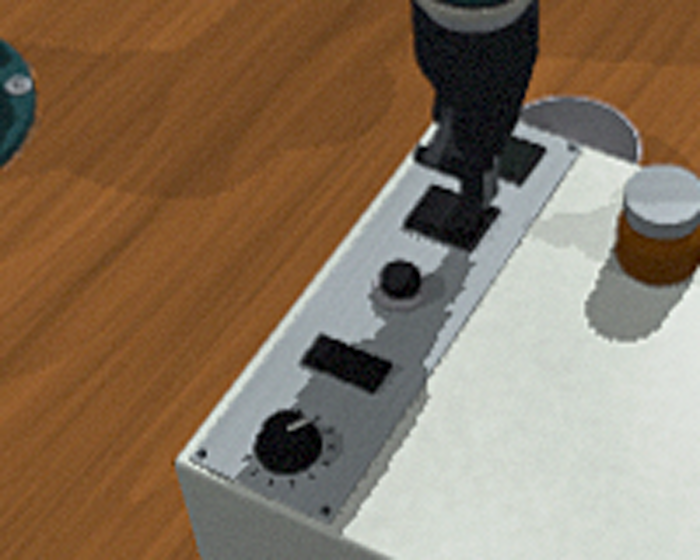

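View pics/d.png

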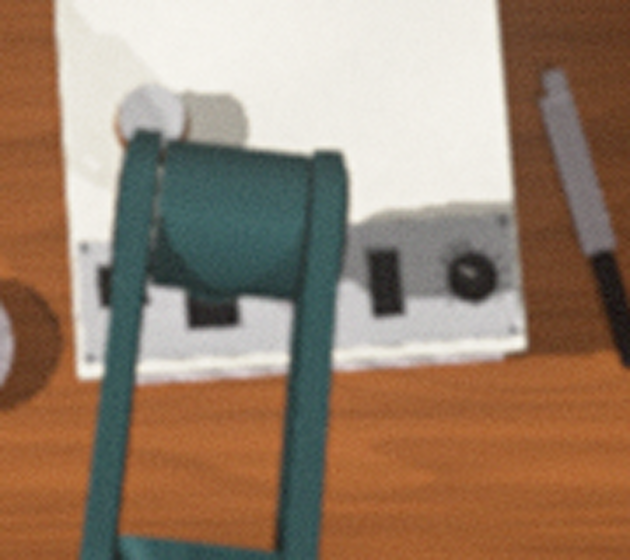

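The tray is home. The fingertips stand over the rear half of the mains rocker, about 5 mm too far back. I correct that and press.

```bash
python3 -m pendant '[[-5,0,5,0,0,0],[0,0,6,0,0,0],[0,0,5,0,0,0],[0,0,2,0,0,0],[0,0,2,0,0,0]]'| grep -E "pos|force"; for i in 1 2; do python3 -m pendant '[[0,0,2,0,0,0],[0,0,1,0,0,0]]'| grep -E "pos|force";done
```

```text
tool_pos: [600.5, -5.2, 241.8]
force: [-0.3, 0.2, 1.3]
tool_pos: [601.5, -5.1, 239.3]
force: [-0.6, -0.8, 0.3]
tool_pos: [601.1, -4.9, 236.0]
force: [-0.4, -0.3, -0.4]
```

```bash
for i in 1 2 3; do python3 -m pendant '[[0,0,1,0,0,0],[0,0,0,0,0,0]]'| grep -E "pos|force";done
```

```text
tool_pos: [601.1, -4.8, 235.2]
force: [-0.3, -0.4, 0.6]
tool_pos: [601.2, -4.8, 235.0]
force: [-2.1, 0.4, 5.2]
tool_pos: [601.2, -4.8, 235.0]
force: [-3.2, -0.3, 11.4]
```

Solid stop at tip z = 210, the "on" height. I lift and look.

```bash
python3 -m pendant '[[0,0,-8,0,0,0],[0,0,-11,0,0,0],[0,0,-11,0,0,0],[0,28,0,0,0,0],[0,28,0,0,0,0],[0,28,0,0,0,0],[0,28,0,0,0,0],[1,27,0,0,0,0],[0,0,0,0,0,0],[0,0,0,0,0,0]]'
python3 - <<'E'
from h import *
a=viewer.camera("scene")[110:270,100:300,::-1];cv2.imwrite("pics/f.png",cv2.resize(a,None,fx=3.5,fy=3.5,interpolation=2))
E
```

```text
time: 9.28
tool_pos: [610.0, -145.2, 264.0]
tool_rot: [[0.999, 0.051, 0.001], [0.051, -0.999, -0.0], [0.001, 0.0, -1.0]]
force: [-0.4, 0.8, -1.2]
width: 0.2
```

View pics/f.png

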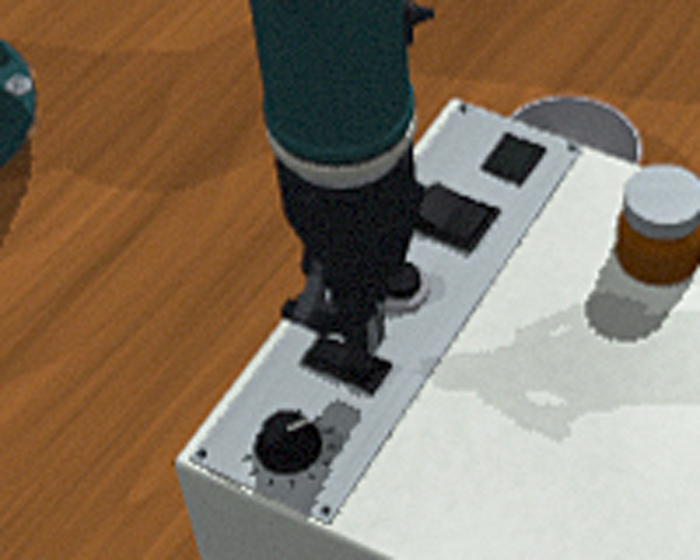

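The mains rear half now lies flat and catches the light, so it is on. The tip is over the fan's rear half, so I press.

```bash
python3 -m pendant '[[-1,0,6,0,0,0],[0,0,6,0,0,0],[0,0,6,0,0,0],[0,0,2,0,0,0],[0,0,2,0,0,0],[0,0,2,0,0,0],[0,0,2,0,0,0],[0,0,1,0,0,0],[0,0,1,0,0,0],[0,0,0,0,0,0]]'| grep -E "pos|force"; for i in 1 2 3; do python3 -m pendant '[[0,0,1,0,0,0],[0,0,0,0,0,0]]'| grep -E "pos|force";done
```

```text
tool_pos: [608.5, -143.8, 235.2]
force: [0.1, 1.0, 0.1]
tool_pos: [608.6, -143.9, 235.1]
force: [-2.0, 0.5, 5.0]
tool_pos: [608.6, -143.9, 235.0]
force: [-3.1, 1.6, 10.9]
tool_pos: [608.7, -143.9, 234.9]
force: [-5.9, 1.3, 16.5]
```

```bash
python3 -m pendant '[[0,0,-8,0,0,0],[0,0,-12,0,0,0],[0,0,-12,0,0,0],[-5,-23,0,0,0,0],[-5,-23,0,0,0,0],[-5,-24,0,0,0,0],[0,0,0,0,0,0],[0,0,0,0,0,0]]'
python3 - <<'E'
from h import *
a=viewer.camera("scene")[110:270,100:300,::-1];cv2.imwrite("pics/g.png",cv2.resize(a,None,fx=3.5,fy=3.5,interpolation=2))
E
```

```text
time: 11.33
tool_pos: [590.0, -73.7, 265.2]
tool_rot: [[0.998, 0.056, 0.001], [0.056, -0.998, -0.0], [0.001, 0.0, -1.0]]
force: [0.6, -0.7, 0.8]
width: -0.0
```

View pics/g.png

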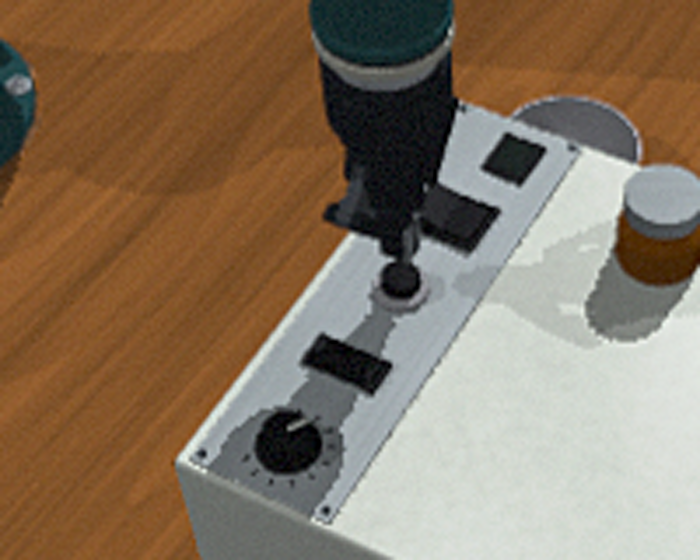

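The tip is right above the button (400,280). I compare the fan rocker before and after.

```bash
python3 - <<'E'
import cv2,numpy as np
o=[cv2.imread(f"pics/{n}.png")[310:410,280:410] for n in "beg"]+[cv2.imread(f"pics/{n}.png")[170:270,390:520] for n in "bfg"]
f=lambda l:np.hstack([cv2.resize(np.clip(x.astype(float)*2.2,0,255).astype(np.uint8),None,fx=2,fy=2) for x in l])
cv2.imwrite("pics/h.png",np.vstack([f(o[:3]),f(o[3:])]))
E
```

```text
(no output)
```

View pics/h.png

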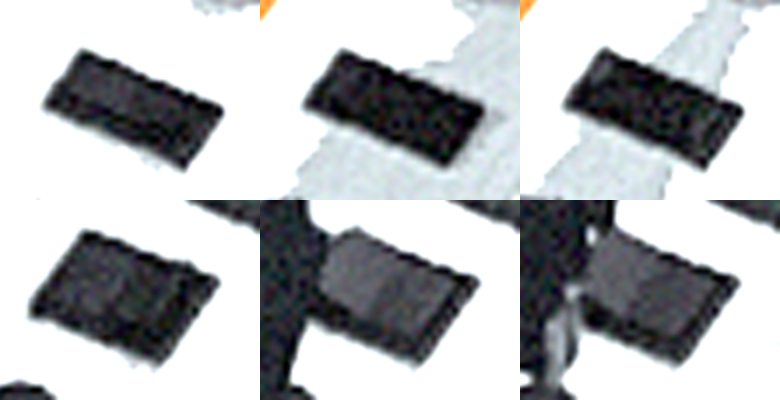

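Mains is clearly on, but the fan lies in shadow. I back off toward the robot for an unshaded look before starting the heat.

```bash
python3 -m pendant '[[-35,0,0,0,0,0],[-35,0,0,0,0,0],[-40,0,0,0,0,0],[-40,0,0,0,0,0],[0,0,0,0,0,0]]' | grep pos
python3 - <<'E'
from h import *
a=viewer.camera("scene")[110:270,100:300,::-1]
b=cv2.imread("pics/scene0.png")[110:270,100:300]
f=lambda x:cv2.resize(np.clip(x[50:140,50:150].astype(float)*2,0,255).astype(np.uint8),None,fx=3.9,fy=3.9,interpolation=2)
cv2.imwrite("pics/i.png",np.hstack([f(b),f(a)]))
E
```

```text
tool_pos: [431.8, -82.1, 263.0]
```

View pics/i.png

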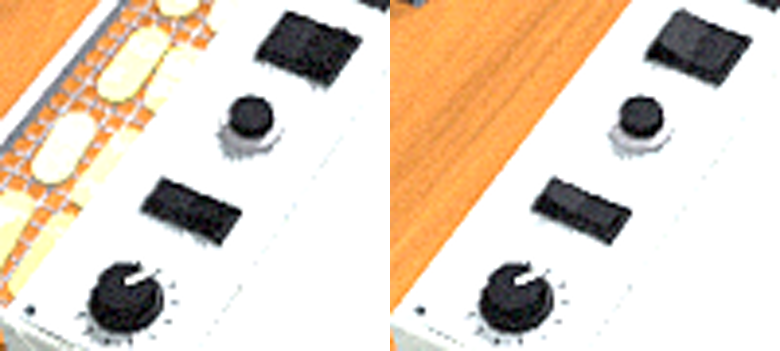

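The fan now looks like the mains: front half raised and lit. Both are on, so I return to the heat button.

```bash
python3 -m pendant '[[35,0,0,0,0,0],[40,0,0,0,0,0],[35,0,0,0,0,0],[30,0,0,0,0,0],[10,0,0,0,0,0],[0,0,0,0,0,0],[0,0,0,0,0,0]]' | grep pos
```

```text
tool_pos: [590.4, -75.2, 263.9]
```

```bash
python3 -m pendant '[[0,0,6,0,0,0],[0,0,6,0,0,0],[0,0,4,0,0,0],[0,0,2,0,0,0],[0,0,2,0,0,0],[0,0,2,0,0,0],[0,0,0,0,0,0]]'| grep -E "pos|force"; for i in 1 2 3; do python3 -m pendant '[[0,0,2,0,0,0],[0,0,0,0,0,0]]'| grep -E "pos|force";done
```

```text
tool_pos: [589.4, -74.6, 242.2]
force: [-1.7, -0.1, 2.8]
tool_pos: [589.9, -74.7, 240.4]
force: [-2.3, -0.5, 3.9]
tool_pos: [590.0, -74.7, 238.4]
force: [-2.2, -0.3, 4.1]
tool_pos: [590.1, -74.7, 237.9]
force: [-5.7, -0.2, 12.7]
```

Bottomed at TCP z=238, as expected. I hold briefly, then release and retreat.

```bash
python3 -m pendant '[[0,0,0,0,0,0],[0,0,-5,0,0,0],[0,0,-10,0,0,0],[0,0,-15,0,0,0],[0,0,-20,0,0,0],[-35,0,0,0,0,0],[-40,0,0,0,0,0],[-40,0,0,0,0,0],[-30,0,0,0,0,0],[0,0,0,0,0,0],[0,0,0,0,0,0]]'
python3 - <<'E'
from h import *
a=viewer.camera("scene")[...,::-1];cv2.imwrite("pics/j.png",cv2.resize(a[110:270,100:300],None,fx=3.5,fy=3.5,interpolation=2))
a=viewer.camera("top")[...,::-1];cv2.imwrite("pics/k.png",a)
E
```

```text
time: 14.43
tool_pos: [444.1, -82.3, 286.7]
tool_rot: [[0.999, 0.053, 0.001], [0.053, -0.999, 0.0], [0.001, 0.0, -1.0]]
force: [0.6, -0.2, -0.4]
width: -0.2
```

View pics/j.png

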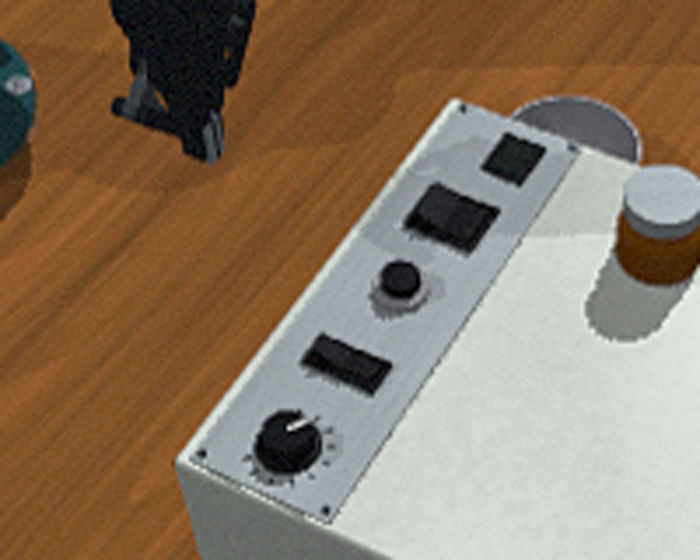

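View pics/k.png

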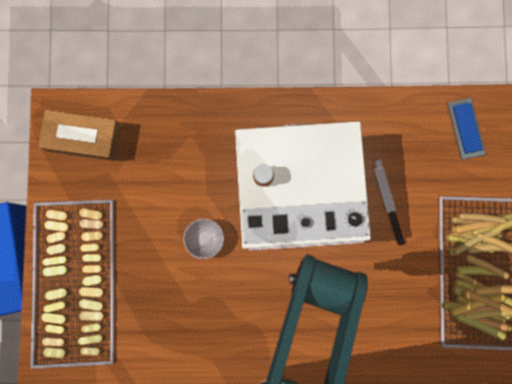

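Tray home, both rockers flipped, button out. The jar (263,175), bowl (204,239), knife and knob mark are where they were, and the robot is clear.

```bash
python3 -c "
from bench import ticket;print(ticket.job_done())"
```

```text
the job is handed in; nothing more can be done
None
```

I finished the sequence in the required order and handed the job in at about 14.5 s of the 42 s allowed; no verdict is reported.

1. **Tray:** pushed home gently. The push read 4–5 N while it slid and about 15 N along the push at the stop. The stop came at tool x = 512 mm, against about 513 mm predicted from the pictures.
2. **Mains rocker:** pressed until it stopped at fingertip height 210 mm, the height given for "on".
3. **Fan rocker:** pressed until it stopped at the same 210 mm.
4. **Heat button:** pressed until it bottomed out at fingertip height 213 mm (about 13 N), held briefly, then released.

**Final pictures:** the tray is home, both rockers are tipped to on and the button is out again. The jar, bowl, knife and knob mark show no visible movement, and the arm stands clear of everything.

**Disagreements:** the two cameras differed by a few mm when I measured the dryer, which was within what the presses could tolerate. The fan rocker was in shadow right after its press. I backed the arm away and confirmed it was on before pressing the heat button.

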